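Slide the top wear pad off the stack and seat it on the stop

ROBOT

A 7-joint arm with a two-finger parallel gripper is mounted at the origin on a cart in front of the work surface, level with it; the furniture and walls round the work are solid. World frame = base frame: x ahead of the robot, y to its left, z up, the work surface at z = 0. Lengths are in m, angles in rad, forces in N, time in s.
With the tool pointing down it reaches from about 0.425 to 0.925 m from the base axis. Payload 6.8 kg.
Tool frame: the origin (TCP) lies on the mounting face of the last link; the fingertips stand 173 mm ahead of it and the grasp point (between the pads) lies 155 mm ahead of it; z points along the fingers, y is the line along which they close (so a half turn about z gives the same grasp; the last joint's range is limited). The gripper opens to 85 mm and grips with 20 to 120 N. Pads are 22 mm wide; open, the fingers measure 114 mm over their backs; the gripper's body (76 mm by 85 mm) begins 54 mm behind the grasp point. The pads swing forward as they close: fully open they stand 13 mm farther back than shut.
Start: joints at [1.146, 0.477, 0.022, 1.555, -0.011, 1.109, -0.083], TCP at [0.21, -0.641, 0.405] pointing down, gripper open.
Joint ranges: [-2.96, 2.96], [-0.34, 2.1], [-1.41, 1.46], [0.24, 2.44], [-1.37, 4.51], [0.17, 1.92], [-2.96, 2.96]. Speed limits (rad/s): [2.39, 2.39, 3.14, 3.14, 3.14, 3.14, 3.14].

INTERFACE

Orientations are given as a unit quaternion [w, x, y, z].
In Python, from station import bot gives the robot as it stands. The module is installed in compiled form; this text tells all that it offers.
- The arm moves only by the shell command python3 -m pendant 'ROWS' [FORCE]. ROWS is JSON, a list of rows, each a list of 5 numbers: the finger opening in m, from 0 to 0.0854, then the shift along the tool's x, y, z in m, then the turn about the tool's z in degrees. In form: [[jaw, x, y, z, yaw], ...]. A call has 1 to 12 rows; each row shifts and turns the commanded pose from where the row before left it, along the tool's axes as they then stand; what a row does not reach is not made up. A row lasts 1/12 s, in which the tool goes at most 41.7 mm and 7.16 degrees, less where a joint would pass 70% of its speed; a pose out of reach is approached as far as the arm can. A call with a gripper value outside its range is refused whole. The fingers move at their own pace and stop on an object; FORCE is the grip in N (left out, the last holds). Time passes only in rows, so rows that do not move let the fingers close. It gives the time, the measured TCP pose, the force, the opening and the grip force at its end, in the units of the state.
- bot.get_obs(): the state, without advancing time (a new reading comes with each control period).
- bot.read_camera(name): name is "scene" or "top" or "wrist"; returns (picture, depth): 384x512x3 uint8, blue, green, red; 384x512 float32, m along the optical axis (not along the pixel's ray), 0 where there is no reading.
- bot.camera_model(name): a dict with "intrinsics" (3x3 intrinsics, pixels), "R" (3x3) and "t" (3): a world point X has camera coordinates R X + t. Camera axes: x right, y down, z forward; pixel columns grow to the right and rows downward; lengths in m; the calibration is good to about 2 mm. The wrist camera is an equidistant fisheye: a pixel r from the principal point sees the ray r / f radians off the axis. A picture is of the moment at which its call begins: read the wrist's pose just before it. camera_model takes no time and is no camera call; for the wrist camera it gives the pose at the moment of the call.
- bot.hand_in(): hands the job in; it is judged then, once.
Trained networks look in the newest picture that a camera, given by its name, has taken for a name from the list of things; names that differ only in an ending like _2 or _b are one class to them, and where a whole thing is asked for, a point or a joint stands for the part that bears it (a point fixed in the world has none). Each returns a list of dicts, best first, with "score" (0 to 1); they miss things now and then, are a little off and sometimes report something else, mostly with a low value. They report only what shows in the picture. A call takes as long as a camera call. They do not tell look-alikes from the thing itself.
- bot.boxes_of(name, camera): "at" ([column, row] in pixels, amid what is visible of it).
- bot.trace(name, camera): "mask" (384x512 bool, what is visible of it) and "at" ([column, row] in pixels, amid what is visible of it).
- bot.pinpoint(name, camera): "at" ([column, row] in pixels: a listed point, or the origin of a listed thing).
The state is a dict: "t": time; "q": joint angles; "joint_vel": joint speeds; "joint_torque": joint torques, N m; "eef_pos": TCP position; "tool_rot": TCP orientation; "contact_force": force on the tool from outside, world axes, zero at the start; "torque": the same for the moment, N m; "gripper_width": opening from 0.0 (shut) to 1.0 (fully open); "grasp_force": force on a finger pad.
Only numpy, scipy, OpenCV 4.12 (cv2) and the standard library are available. Lean on these libraries where they do the work, as an engineer would, in place of code of your own. Each camera call takes 0.05 s, during which the arm holds its last target. There are 200 camera calls.

TASK

Slide the orange wear pad off the top of the stack straight across onto the transfer table, without lifting it and without shifting the green pads under it. Press it squarely home against the rubber buffer with about 8 newtons for about a second (never more than 16), then let go so that it stays lying flat and centred on the table, touching the buffer. Leave the nut, the bearing and the tin alone.

Things in the scene. Friction and masses are not known exactly. Their poses are not given: they have to be found in the camera images.
- fixture: Grey feeding fixture fixed to the bench, base 298 x 116 x 8 mm. Origin on the bench under the seam between stack well and table; local +x is the sliding direction, from the well to the stop; z up. Well: x -97 to +3 mm, floor at z 8; its side cheeks (y +-55) reach only z 20, its rear lip (x -102 to -97) z 16.
- pad_top: Orange plastic wear pad with two dark screw holes, 90 (x) x 96 (y) x 12 mm, about 0.15 kg (0.1 to 0.21), loose on top of the stack. Origin at the centre of its underside (32 mm above the bench at the start); its x axis is roughly the fixture's x. It is too wide to grip and is slid by its rear (-x) edge, of which only z 32 to 44 mm belongs to it.
- pad_middle: Green plastic wear pad of the same size directly under the orange one, loose; origin at the centre of its underside, 20 mm above the bench, top at 32 mm.
- pad_bottom: Green plastic wear pad of the same size at the bottom of the stack, loose; origin at the centre of its underside, 8 mm above the bench.
- stop: Blue stop bracket at the far end of the table, 16 x 90 x 34 mm (46 with its black thumbscrew); origin at the foot of its near face, 172 mm along fixture +x; same axes. On a rod towards the stack it carries a black rubber buffer, 60 wide, 14 high, centre 10 mm over the table. The rod's setting varies and is not measured: the buffer's free face stands 36 to 62 mm before the bracket.
- big_nut: Hexagon nut, 46 x 52 x 24 mm, bystander lying beside the stack; origin at centre of underside.
- bearing_small: Small ball bearing, 45 mm diameter, 14 mm high, bystander lying beside the table; origin at centre of underside.
- grease_tin: Red tin with grey lid, 71 mm diameter, 75 mm high, bystander standing behind the stop; origin at centre of underside.
- table (a point): Point on the centre line of the aluminium transfer table at the seam, on its top face, 31 mm above the fixture's origin; same axes as the fixture. The table runs from x +4 to +191 mm, is 110 mm wide, has no side rails, and lies 1 mm below the underside of the top pad.
- rod_hole (a point): Point on the bracket's near face, 13 mm above the table, where the buffer's rod comes out; same axes. The rod is clamped and does not move. The buffer yields 1 mm for each 5 N (12 mm travel) and, when the push ends, eases back slowly, carrying the pad back with it by a millimetre or two.
Not all that is in view belongs to the job. Of the things like the pad_top, leave any that is blue; of the rest the larger one is meant.

How it is judged:
By the outcome, as a careful person would: the job done as asked, in the order asked, and still so for the second after the job is handed in, with the robot touching nothing.
It also fails if it takes over 48 s, if anything falls off the work surface, if the arm or the gripper's body presses on something with over 40 N, if the wrist force passes 120 N, or if a joint passes its speed limit or range.

## Working session

There is one attempt and no reset: what is moved stays moved. The work goes in short steps, Python scripts to look and compute and a shell command to move; the robot and the scene stay as the last step left them, time stands still between calls to the robot, and variables do not carry over. Pictures are saved under pics/ and viewed, at most 10 in all, crops included, and the job is handed in when it is done.

```bash
mkdir -p pics; cat > h.py <<'E'
import numpy as np, cv2
from station import bot
def shot(cam,fn=None):
    m=bot.camera_model(cam); im,d=bot.read_camera(cam)
    if fn: cv2.imwrite('pics/'+fn,im)
    return im,d,m
def world(px,z,m):  # pinhole pixel to plane z
    K=m['intrinsics'];R=np.array(m['R']);t=np.array(m['t'])
    r=R.T@np.linalg.solve(K,[px[0],px[1],1]);c=-R.T@t
    return c+r*(z-c[2])/r[2]
def cloud(d,m):
    v,u=np.indices(d.shape);P=np.stack([u*d,v*d,d],-1)@np.linalg.inv(m['intrinsics']).T
    return (P-np.array(m['t']))@np.array(m['R'])
E
python3 - <<'E'
from h import *
o=bot.get_obs();print({k:np.round(o[k],3) for k in('t','eef_pos','tool_rot','contact_force','gripper_width')})
im,d,m=shot('top','top1.png')
for n in('pad_top','fixture','stop','big_nut','bearing_small','grease_tin','pad_middle'):
    print(n,[(np.round(r['at']),round(r['score'],2)) for r in bot.boxes_of(n,'top')])
for n in('pad_top','table','rod_hole','stop','fixture'):
    print('pp',n,[(np.round(r['at'],1),round(r['score'],2)) for r in bot.pinpoint(n,'top')])
im2,_,_=shot('scene','scene1.png')
cv2.imwrite('pics/both.png',cv2.resize(np.hstack([im,im2]),(800,300)))
E
```

```text
{'t': np.float64(0.0), 'eef_pos': array([ 0.21 , -0.641,  0.404]), 'tool_rot': array([-0.001,  0.987,  0.158, -0.   ]), 'contact_force': array([ 0.093, -0.049,  0.497]), 'gripper_width': np.float64(0.997)}
pad_top [(array([302., 189.]), 0.7), (array([252., 193.]), 0.64), (array([342., 219.]), 0.61)]
fixture [(array([205., 206.]), 0.67)]
stop [(array([179., 207.]), 0.57)]
big_nut [(array([246., 165.]), 0.62)]
bearing_small []
grease_tin [(array([152., 221.]), 0.73), (array([206., 207.]), 0.57)]
pad_middle []
pp pad_top [(array([252.1, 192. ]), 0.73), (array([344.6, 220.5]), 0.67), (array([302.4, 191.1]), 0.61)]
pp table [(array([234.8, 197.3]), 0.86)]
pp rod_hole [(array([179.3, 207.8]), 0.65)]
pp stop [(array([181.8, 207.1]), 0.64)]
pp fixture [(array([236.4, 198.9]), 0.57)]
```

View pics/top1.png

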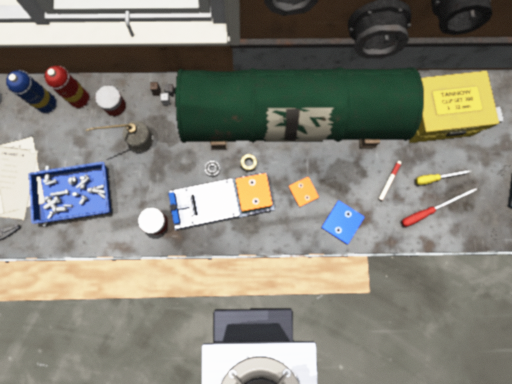

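View pics/scene1.png

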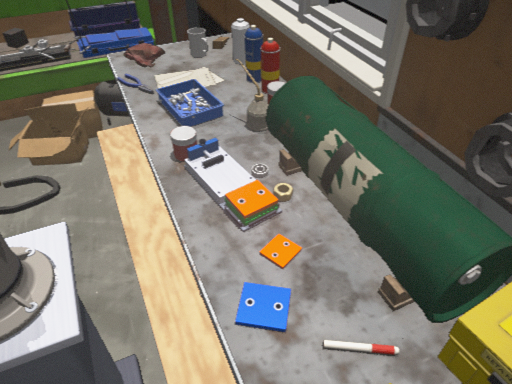

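The top view shows the orange pad on the stack at about (254,193). The table runs left to the blue stop at about (180,207), and the small orange and blue look-alikes lie to the right. Next I'll turn these into world positions.

```bash
python3 - <<'E'
from h import *
im,d,m=shot('top')
K=np.array(m['intrinsics']);print(K[0,0],(-np.array(m['R']).T@m['t']).round(3))
P=cloud(d,m)
a=world((234.8,197.3),.031,m);b=world((179.3,207.8),.044,m);print('table',a.round(4),'rod',b.round(4),np.degrees(np.arctan2(*(b-a)[1::-1])), np.linalg.norm((b-a)[:2]))
hsv=cv2.cvtColor(im,cv2.COLOR_BGR2HSV)
ms=cv2.inRange(hsv,(5,150,120),(20,255,255)); ms[:, :228]=0; ms[:,280:]=0; ms[:165]=0;ms[225:]=0
ms=cv2.morphologyEx(ms,cv2.MORPH_CLOSE,np.ones((7,7)))
n,l,s,c=cv2.connectedComponentsWithStats(ms);k=1+s[1:,4].argmax();ys,xs=np.where(l==k)
W=np.array([world((x,y),.044,m)[:2] for x,y in zip(xs,ys)])
print('pad',W.mean(0).round(4),cv2.minAreaRect((W*1000).astype(np.float32)),'z',np.median(P[ys,xs,2]))
# table: white surface by height
zz=P[...,2];t=(abs(zz-.031)<.006)&(hsv[...,1]<60)&(hsv[...,2]>150)
t[:, :165]=0;t[:,250:]=0;t[:170]=0;t[235:]=0
W=P[t][:,:2];print('tab',t.sum(),cv2.minAreaRect((W*1000).astype(np.float32)))
for n in('big_nut','bearing_small','grease_tin'):
    for r in bot.boxes_of(n,'top')[:2]: print(n,world(r['at'],.02,m).round(3))
cv2.imwrite('pics/crop1.png',cv2.resize(im[140:260,130:290],(800,600),interpolation=cv2.INTER_CUBIC))
E
```

```text
422.75156157172273 [0.365 0.04  1.241]
table [0.5601 0.0622 0.031 ] rod [0.5296 0.2204 0.044 ] 100.89503628356864 0.16104180184167013
pad [ 0.5287 -0.0008] ((528.8394165039062, -0.3833656311035156), (15.565485954284668, 85.18154907226562), 17.230905532836914) z 0.042081893243232166
tab 2050 ((544.999267578125, 152.43345642089844), (111.28264617919922, 185.5070343017578), 10.784586906433105)
big_nut [0.665 0.015 0.02 ]
bearing_small [0.656 0.131 0.02 ]
grease_tin [0.495 0.3   0.02 ]
```

View pics/crop1.png

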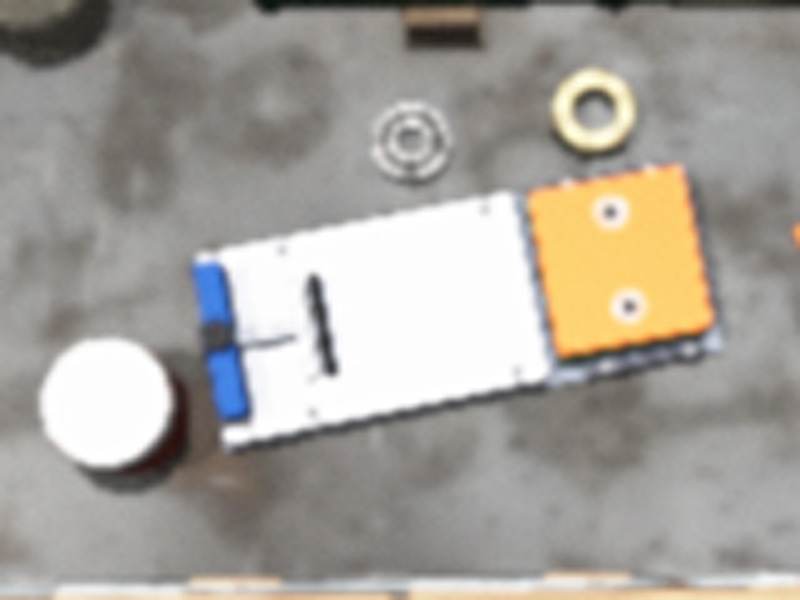

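The view confirms the layout: the pad corners in the crop are (527,190), (683,165), (718,328) and (560,358), and the buffer is near (322,325). I'll move to free bench in front of the stack, where I can calibrate the tip height.

```bash
python3 -m pendant '[[0.05,0.025,-0.030,0,0],[0.05,0.025,-0.030,0,0],[0.05,0.025,-0.030,0,0],[0.05,0.025,-0.030,0,0],[0.05,0.025,-0.030,0,0],[0.05,0.025,-0.030,0,0],[0.05,0.025,-0.030,0,0],[0.05,0.025,-0.030,0,0],[0.05,0.025,-0.030,0,0],[0.05,0.025,-0.030,0,0],[0.05,0.025,-0.030,0,0],[0.05,0.025,-0.030,0,0]]' 20
python3 -m pendant '[[0.05,0.025,-0.030,0,0],[0.05,0.025,-0.030,0,0],[0.05,0.025,-0.030,0,0],[0.05,0.025,-0.030,0,0],[0.05,0,0,0.03,0],[0.05,0,0,0.03,0],[0.05,0,0,0.03,0]]'
python3 -m pendant '[[0.05,0,0,0,-7],[0.05,0,0,0,-7],[0.05,0,0,0,-7],[0.05,0,0,0,-7],[0.05,0,0,0,-7],[0.05,0,0,0,-7],[0.05,0,0,0,-7],[0.05,0,0,0,-7],[0.05,0,0,0,-7],[0.05,0,0,0,-7],[0.05,0,0,0,-7],[0.05,0,0,0,-5.6]]'
python3 - <<'E'
from h import *
im,d,m=shot('top')
c=[(527,190),(683,165),(718,328),(560,358)]
W=np.array([world((130+x/5-.4,140+y/5-.4),.044,m)[:2]*1000 for x,y in c]);print(W.round(1).tolist(),W.mean(0),cv2.minAreaRect(W.astype(np.float32)))
o=bot.get_obs();print(o['q'],o['contact_force'],o['gripper_width'])
E
```

```text
t: 1.9
eef_pos: [0.3834, -0.204, 0.4051]
tool_rot: [0.0, 0.988, 0.158, 0.0]
contact_force: [0.6, 0.1, 0.5]
gripper_width: 0.588
grasp_force: 0.0
t: 2.48
eef_pos: [0.4413, -0.0599, 0.3144]
tool_rot: [0.0, 0.987, 0.159, 0.001]
contact_force: [0.2, -0.3, -0.2]
gripper_width: 0.589
grasp_force: 0.0
t: 3.48
eef_pos: [0.441, -0.0608, 0.3149]
tool_rot: [0.0, 0.636, 0.772, 0.0]
contact_force: [0.2, 0.4, 0.4]
gripper_width: 0.587
grasp_force: 0.0
[[615.6, 60.9], [629.3, -29.6], [533.7, -47.6], [517.6, 43.0]] [574.07309267   6.67982543] ((574.67529296875, 6.673072814941406), (100.06830596923828, 91.95830535888672), 10.37276840209961)
[ 0.58064044  0.28979317 -0.66573987  2.13623037  0.25120146  0.79054233
 -0.0450917 ] [ 0.02845031  0.37547081 -0.47617935] 0.5797880188222176
```

```bash
python3 -m pendant '[[0.05,0,0,0.035,0],[0.05,0,0,0.035,0],[0.05,0,0,0.035,0],[0.05,0,0,0.03,0],[0.05,0,0,0,0],[0.05,0,0,0,0]]'
python3 -m pendant '[[0.05,0,0,0.002,0],[0.05,0,0,0.002,0],[0.05,0,0,0.001,0],[0.05,0,0,0,0]]'; python3 -m pendant '[[0.05,0,0,0.002,0],[0.05,0,0,0,0]]'
```

```text
t: 4.03
eef_pos: [0.4405, -0.0604, 0.1792]
tool_rot: [-0.001, 0.638, 0.77, -0.001]
contact_force: [0.6, 0.6, 0.5]
gripper_width: 0.586
grasp_force: 0.0
t: 4.37
eef_pos: [0.4413, -0.0609, 0.1758]
tool_rot: [0.001, 0.638, 0.77, 0.0]
contact_force: [0.2, 0.3, 0.5]
gripper_width: 0.585
grasp_force: 0.0
t: 4.53
eef_pos: [0.441, -0.0609, 0.173]
tool_rot: [0.0, 0.638, 0.77, 0.0]
contact_force: [-0.9, 0.0, -0.5]
gripper_width: 0.588
grasp_force: 0.0
```

```bash
python3 -m pendant '[[0.05,0,0,0.001,0],[0.05,0,0,0.001,0],[0.05,0,0,0,0]]'; python3 -m pendant '[[0.05,0,0,0.001,0],[0.05,0,0,0.001,0],[0.05,0,0,0,0]]'
```

```text
t: 4.78
eef_pos: [0.4408, -0.0607, 0.1705]
tool_rot: [-0.0, 0.638, 0.77, -0.0]
contact_force: [0.6, 0.1, -0.4]
gripper_width: 0.584
grasp_force: 0.0
t: 5.03
eef_pos: [0.4409, -0.0604, 0.1703]
tool_rot: [0.001, 0.638, 0.77, -0.001]
contact_force: [-7.4, -0.1, 30.7]
gripper_width: 0.586
grasp_force: 15.5
```

```bash
python3 -m pendant '[[0.05,0,0,-0.03,0],[0.05,0,0,-0.04,0],[0.05,0,0,-0.04,0],[0.05,0,0,-0.04,0],[0.05,-0.01,0.036,0,0],[0.05,-0.01,0.036,0,0],[0.05,-0.01,0.036,0,0],[0.05,-0.01,0.036,0,0],[0.05,0,0,0,0]]'
cat >> h.py <<'E'
def fcloud(d,m):
    K=np.array(m['intrinsics']);v,u=np.indices(d.shape)
    a=(u-K[0,2])/K[0,0];b=(v-K[1,2])/K[1,1];r=np.hypot(a,b)+1e-9
    s=np.tan(np.clip(r,0,1.45))/r
    return (np.stack([a*s*d,b*s*d,d],-1)-np.array(m['t']))@np.array(m['R'])
E
python3 - <<'E'
from h import *
im,d,m=shot('wrist','w1.png');P=fcloud(d,m)
np.savez('w1.npz',im=im,d=d,P=P)
hsv=cv2.cvtColor(im,cv2.COLOR_BGR2HSV);print((-np.array(m['R']).T@m['t']).round(3),m['intrinsics'][0])
ok=(d>0)&(abs(P[...,0]-.57)<.08)&(abs(P[...,1]-.01)<.08)
o=ok&(hsv[...,0]>4)&(hsv[...,0]<24)&(hsv[...,1]>130)
zs=P[o][:,2];print(o.sum(),np.percentile(zs,[5,50,95]))
W=P[o&(abs(P[...,2]-.044)<.008)][:,:2]*1000;print('pad',cv2.minAreaRect(W.astype(np.float32)))
for n in('pad_top','table','rod_hole','fixture'):
    print(n,[(np.round(r['at'],1),round(r['score'],2),P[int(r['at'][1]),int(r['at'][0])].round(4)) for r in bot.pinpoint(n,'wrist')][:2])
E
```

```text
t: 5.78
eef_pos: [0.5952, -0.0739, 0.3189]
tool_rot: [0.002, 0.638, 0.77, 0.002]
contact_force: [-0.0, -0.1, -0.1]
gripper_width: 0.588
grasp_force: 0.0
[0.582 0.002 0.289] [297.31863964   0.         251.54271135]
11703 [0.04315034 0.04436294 0.04553992]
pad ((575.32373046875, 7.691802978515625), (96.11788940429688, 90.16336822509766), 9.871807098388672)
pad_top [(array([243.1,  98.3]), 0.67, array([0.576 , 0.0046, 0.0436])), (array([221.2, 239.7]), 0.64, array([ 0.5778, -0.1397,  0.0084]))]
table [(array([240.1,  36.9]), 0.68, array([0.5624, 0.0604, 0.0207]))]
rod_hole []
fixture [(array([240.9,  46. ]), 0.72, array([0.5657, 0.0468, 0.044 ]))]
```

View pics/w1.png

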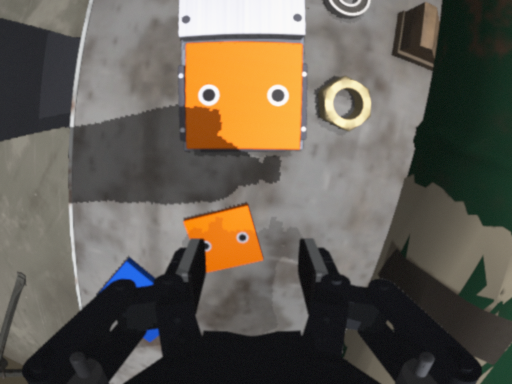

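The close view shows the orange pad at (185–303, 40–150). It sits about 2 mm right of the table's centre line and is turned by about 1°. I'll descend behind it with the open fingers as a two-point pusher.

```bash
python3 -m pendant '[[0.05,0,-0.004,0.02,0],[0.05,0,0,0.03,0],[0.05,0,0,0.03,0],[0.05,0,0,0.022,0],[0.05,0,0,0.01,0],[0.05,0,0,0,0],[0.05,0,0,0,0]]'
python3 - <<'E'
from h import *
o=bot.get_obs();e=o['eef_pos'];r=e[:2]-[.5753,.0077];u=np.array([-.1917,.9815]);n=np.array([.9815,.1917])
print('along',r@u,'lat',r@n,'z',e[2])
im,d,m=shot('wrist','w2.png');P=fcloud(d,m)
hsv=cv2.cvtColor(im,cv2.COLOR_BGR2HSV)
Q=(P[...,:2]-[.5753,.0077]);L=np.stack([Q@u,Q@n,P[...,2]],-1)*1000
for nm in ('buffer','table'):
  if nm=='buffer':
    k=(d>0)&(hsv[...,2]<70)&(abs(L[...,1])<40)&(L[...,0]>100)&(L[...,0]<215)&(L[...,2]>33)&(L[...,2]<60)
  else: k=(d>0)&(abs(L[...,2]-31)<3)&(L[...,0]>60)&(L[...,0]<130)&(abs(L[...,1])<75)&(hsv[...,1]<50)
  A=L[k]; print(nm,k.sum(), np.percentile(A,[1,5,50,95,99],axis=0).round(1).tolist() if k.sum() else '')
imt,dt,mt=shot('top')
for p in((195.2,204.6),(193.6,195.3),(196.3,214.8)):
  w=world(p,.045,mt)[:2]-[.5753,.0077];print((w@u*1000).round(1),(w@n*1000).round(1))
w=world((179.3,207.8),.044,mt)[:2]-[.5753,.0077];print('rod',w@u,w@n)
E
```

```text
t: 6.62
eef_pos: [0.5857, -0.0738, 0.2073]
tool_rot: [-0.0, 0.638, 0.77, -0.0]
contact_force: [0.6, 0.6, 0.1]
gripper_width: 0.582
grasp_force: 0.0
along -0.08193853505043566 lat -0.005405040516505044 z 0.20729487799777535
buffer 0 
table 0 
171.4 -4.4
170.9 23.0
173.7 -33.8
rod 0.21749323615666885 -0.004055920514719754
```

View pics/w2.png

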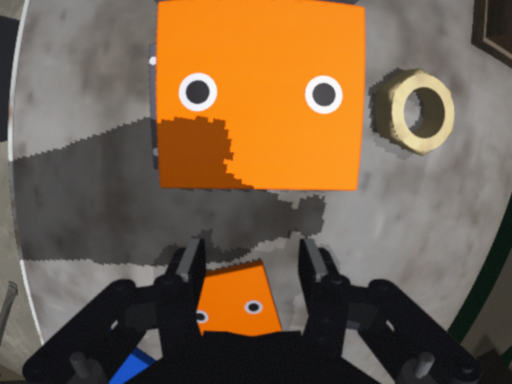

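The fingers sit about 5 mm left of the pad centre (columns 251 and 261). I'll shift them and approach.

```bash
python3 -m pendant '[[0.05,0,0.005,0,0],[0.05,0.010,0,0,0],[0.05,0.008,0,0,0],[0.05,0.002,0,0,0],[0.05,0,0,0,0],[0.05,0,0,0,0],[0.05,0,0,0,0]]'
cat >> h.py <<'E'
C0=np.array([.5753,.0077]);U=np.array([-.1917,.9815]);N=np.array([.9815,.1917])
def tcp():
    e=bot.get_obs()['eef_pos'];r=e[:2]-C0;return np.round([r@U*1000,r@N*1000,e[2]*1000],1)
def pad(fn=None):
    im,d,m=shot('wrist',fn);P=fcloud(d,m);hsv=cv2.cvtColor(im,cv2.COLOR_BGR2HSV)
    o=(d>0)&(hsv[...,0]>4)&(hsv[...,0]<24)&(hsv[...,1]>130)&(abs(P[...,2]-.0435)<.006)
    L=np.stack([(P[o][:,:2]-C0)@U,(P[o][:,:2]-C0)@N],1)*1000
    lat=L[:,1];
    # rear edge line: min along per lateral bin
    b=np.arange(-35,36,5);rear=[np.percentile(L[abs(lat-np.median(lat)-x)<2.5][:,0],1) for x in b]
    a,c=np.polyfit(b,rear,1)
    return dict(rear=round(c,1),slopedeg=round(np.degrees(a),2),lat=np.round([np.percentile(lat,.3),np.percentile(lat,99.7)],1),front=np.round(np.percentile(L[:,0],99.5),1))
E
python3 -c "
from h import *
print(tcp(),pad())"
```

```text
t: 7.3
eef_pos: [0.587, -0.0535, 0.2067]
tool_rot: [0.0, 0.638, 0.77, -0.0]
contact_force: [0.3, -0.0, -0.2]
gripper_width: 0.583
grasp_force: 0.0
[-6.230e+01 -2.000e-01  2.067e+02] {'rear': np.float64(-43.6), 'slopedeg': np.float64(-0.95), 'lat': array([-47.3,  47.4]), 'front': np.float64(44.0)}
```

```bash
python3 -m pendant '[[0.05,0.003,0,0,0],[0.05,0.002,0,0,0],[0.05,0.002,0,0,0],[0.05,0.002,0,0,0],[0.05,0.002,0,0,0],[0.05,0.003,0,0,0],[0.05,0.004,0,0,0],[0.05,0.004,0,0,0],[0.05,0.004,0,0,0],[0.05,0.004,0,0,0],[0.05,0.002,0,0,0],[0.05,0,0,0,0]]'
python3 -c "
from h import *
print(tcp(),pad('w3.png'))"
```

```text
t: 8.35
eef_pos: [0.581, -0.0209, 0.2068]
tool_rot: [-0.0, 0.637, 0.771, 0.0]
contact_force: [0.4, -0.3, -0.2]
gripper_width: 0.585
grasp_force: 0.0
[-2.920e+01  1.000e-01  2.068e+02] {'rear': np.float64(-17.0), 'slopedeg': np.float64(-0.27), 'lat': array([-47.6,  46.9]), 'front': np.float64(70.3)}
```

View pics/w3.png

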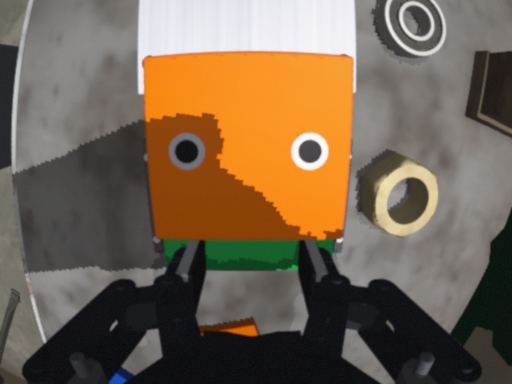

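The pad has slid about 26 mm and is square, with the green pads revealed and still in place. I'll continue with a slight shift to the left.

```bash
python3 -m pendant '[[0.05,0.003,0,0,0],[0.05,0.004,-0.0002,0,0],[0.05,0.005,-0.0002,0,0],[0.05,0.005,-0.0002,0,0],[0.05,0.005,-0.0002,0,0],[0.05,0.005,-0.0002,0,0],[0.05,0.005,-0.0002,0,0],[0.05,0.005,-0.0002,0,0],[0.05,0.004,0,0,0],[0.05,0.003,0,0,0],[0.05,0.001,0,0,0],[0.05,0,0,0,0]]'
cat >> h.py <<'E'
def table():
    im,d,m=shot('wrist');P=fcloud(d,m);hsv=cv2.cvtColor(im,cv2.COLOR_BGR2HSV)
    L=np.stack([(P[...,:2]-C0)@U,(P[...,:2]-C0)@N],-1)*1000;z=P[...,2]
    f=pad()['front'];out=[]
    k=(d>0)&(abs(z-.031)<.004)&(hsv[...,1]<60)&(hsv[...,2]>110)&(abs(L[...,1])<75)
    for s in range(int(f)+4,int(f)+80,8):
        A=L[k&(abs(L[...,0]-s)<4)]
        if len(A)>30: out.append((s,*np.percentile(A[:,1],[.5,99.5]).round(1)))
    b=(d>0)&(z>.036)&(z<.06)&(abs(L[...,1])<45)&(L[...,0]>f+1)&(hsv[...,2]<90)
    B=L[b]; return out,b.sum(),(np.percentile(B,[1,50,99],axis=0).round(1).tolist() if b.sum()>10 else None)
E
python3 -c "
from h import *
print(tcp(),pad());print(table())"
```

```text
t: 9.4
eef_pos: [0.5712, 0.0226, 0.2067]
tool_rot: [-0.0, 0.638, 0.77, 0.0]
contact_force: [-0.9, -1.4, -1.1]
gripper_width: 0.586
grasp_force: 0.0
[ 15.4  -1.2 206.7] {'rear': np.float64(27.7), 'slopedeg': np.float64(-0.25), 'lat': array([-48.7,  45.4]), 'front': np.float64(114.8)}
([(118, np.float64(-55.3), np.float64(53.0)), (126, np.float64(-55.2), np.float64(52.6)), (134, np.float64(-55.3), np.float64(52.6)), (142, np.float64(-55.1), np.float64(52.7)), (150, np.float64(-55.4), np.float64(53.2))], np.int64(0), None)
```

```bash
python3 -m pendant '[[0.05,0.003,0,0,0],[0.05,0.004,0,0,0],[0.05,0.004,0,0,0],[0.05,0.004,0,0,0],[0.05,0.004,0,0,0],[0.05,0.004,0,0,0],[0.05,0.003,0,0,0],[0.05,0.002,0,0,0],[0.05,0.002,0,0,0],[0.05,0,0,0,0]]'
python3 -c "
from h import *
print(tcp(),pad('w4.png'));print(table())"
```

```text
t: 10.38
eef_pos: [0.5657, 0.0521, 0.2067]
tool_rot: [-0.0, 0.638, 0.77, 0.0]
contact_force: [0.5, 0.3, 0.4]
gripper_width: 0.585
grasp_force: 0.0
[ 45.4  -1.  206.7] {'rear': np.float64(57.0), 'slopedeg': np.float64(-0.23), 'lat': array([-48.2,  45.6]), 'front': np.float64(144.5)}
([(148, np.float64(-55.4), np.float64(53.0)), (156, np.float64(-55.1), np.float64(52.7)), (164, np.float64(-55.1), np.float64(52.8)), (172, np.float64(-55.4), np.float64(53.0)), (180, np.float64(-56.0), np.float64(53.4))], np.int64(686), [[169.5, -30.1], [170.2, -2.5], [170.8, 27.4]])
```

View pics/w4.png

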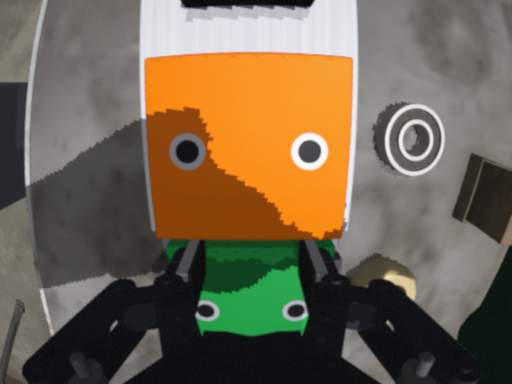

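The pad is centred on the table, the middle green pad is still in place, and the buffer is about 24 mm ahead (dark bar at the top, columns 182–315).

```bash
python3 -m pendant '[[0.05,0.003,0,0,0],[0.05,0.004,0,0,0],[0.05,0.004,0,0,0],[0.05,0.003,0,0,0],[0.05,0.003,0,0,0],[0.05,0.002,0,0,0],[0.05,0.001,0,0,0],[0.05,0,0,0,0],[0.05,0,0,0,0]]'
python3 -c "
from h import *
print(tcp(),pad());print(table(), bot.get_obs()['contact_force'][:2]@U)"
```

```text
t: 11.28
eef_pos: [0.562, 0.0713, 0.2067]
tool_rot: [0.0, 0.638, 0.77, 0.0]
contact_force: [-0.0, -0.3, 0.0]
gripper_width: 0.584
grasp_force: 0.0
[ 65.   -0.9 206.7] {'rear': np.float64(77.3), 'slopedeg': np.float64(-0.3), 'lat': array([-48.2,  45.7]), 'front': np.float64(164.7)}
([(168, np.float64(-55.8), np.float64(53.1)), (176, np.float64(-55.5), np.float64(53.3)), (184, np.float64(-55.4), np.float64(53.0)), (192, np.float64(-55.5), np.float64(53.0)), (200, np.float64(-55.9), np.float64(53.4))], np.int64(3771), [[169.9, -29.8], [174.2, -1.2], [182.6, 27.3]]) -0.6883352855474844
```

```bash
python3 -m pendant '[[0.05,0.001,0,0,0],[0.05,0,0,0,0]]'; python3 -m pendant '[[0.05,0.001,0,0,0],[0.05,0,0,0,0]]'
```

```text
t: 11.6
eef_pos: [0.5618, 0.0722, 0.2067]
tool_rot: [0.0, 0.638, 0.77, 0.0]
contact_force: [-0.3, -0.7, 0.0]
gripper_width: 0.587
grasp_force: 0.1
t: 11.77
eef_pos: [0.5616, 0.0732, 0.2067]
tool_rot: [0.0, 0.638, 0.77, -0.0]
contact_force: [-0.1, -0.3, 0.6]
gripper_width: 0.589
grasp_force: 0.3
```

```bash
python3 -m pendant '[[0.05,0.001,0,0,0],[0.05,0,0,0,0]]'; python3 -m pendant '[[0.05,0.001,0,0,0],[0.05,0,0,0,0]]'; python3 -m pendant '[[0.05,0.0005,0,0,0],[0.05,0,0,0,0]]'
```

```text
t: 11.93
eef_pos: [0.5614, 0.0743, 0.2067]
tool_rot: [-0.0, 0.638, 0.77, 0.0]
contact_force: [-0.1, -0.4, -0.9]
gripper_width: 0.587
grasp_force: 0.3
t: 12.1
eef_pos: [0.5612, 0.0754, 0.2067]
tool_rot: [-0.0, 0.638, 0.77, 0.0]
contact_force: [1.2, -0.1, 0.3]
gripper_width: 0.582
grasp_force: 0.3
t: 12.27
eef_pos: [0.5611, 0.0757, 0.2067]
tool_rot: [-0.0, 0.638, 0.77, 0.0]
contact_force: [0.2, -0.6, 0.9]
gripper_width: 0.59
grasp_force: 0.2
```

```bash
for i in 1; do python3 -m pendant '[[0.05,0.0005,0,0,0],[0.05,0,0,0,0]]'; done | grep -E "eef|force"; python3 -m pendant '[[0.05,0.0005,0,0,0],[0.05,0,0,0,0]]'| grep -E "eef|force"; python3 -m pendant '[[0.05,0.0005,0,0,0],[0.05,0,0,0,0]]'| grep -E "eef|force"
```

```text
eef_pos: [0.561, 0.0762, 0.2067]
contact_force: [0.4, 0.3, 0.3]
grasp_force: 0.3
eef_pos: [0.561, 0.0765, 0.2067]
contact_force: [-0.0, -0.7, 0.4]
grasp_force: 0.5
eef_pos: [0.561, 0.0768, 0.2067]
contact_force: [0.8, -1.8, 0.9]
grasp_force: 1.0
```

```bash
python3 -m pendant '[[0.05,0.0005,0,0,0],[0.05,0,0,0,0]]'| grep -E "eef|force"; python3 -m pendant '[[0.05,0.0005,0,0,0],[0.05,0,0,0,0]]'| grep -E "eef|force"; python3 -m pendant '[[0.05,0.0005,0,0,0],[0.05,0,0,0,0]]'| grep -E "eef|force"
```

```text
eef_pos: [0.5609, 0.0772, 0.2067]
contact_force: [0.5, -3.2, 0.2]
grasp_force: 1.7
eef_pos: [0.5608, 0.0775, 0.2067]
contact_force: [0.6, -5.1, 1.5]
grasp_force: 2.4
eef_pos: [0.5608, 0.0778, 0.2067]
contact_force: [2.1, -5.2, 0.4]
grasp_force: 2.8
```

```bash
python3 -m pendant '[[0.05,0.0005,0,0,0],[0.05,0,0,0,0]]'| grep -E "eef|force"; python3 -m pendant '[[0.05,0.0005,0,0,0],[0.05,0,0,0,0]]'| grep -E "t:|eef|force"
```

```text
eef_pos: [0.5607, 0.078, 0.2067]
contact_force: [2.0, -5.3, 0.8]
grasp_force: 3.1
t: 13.6
eef_pos: [0.5607, 0.0782, 0.2067]
tool_rot: [0.001, 0.638, 0.77, -0.001]
contact_force: [1.5, -7.6, 1.7]
grasp_force: 3.5
```

```bash
python3 -m pendant '[[0.05,0.0003,0,0,0],[0.05,0,0,0,0],[0.05,0,0,0,0],[0.05,0,0,0,0]]'| grep -E "t:|eef|force"; python3 -m pendant '[[0.05,0,0,0,0],[0.05,0,0,0,0],[0.05,0,0,0,0],[0.05,0,0,0,0]]'| grep -E "t:|eef|force";  python3 -m pendant '[[0.05,0,0,0,0],[0.05,0,0,0,0],[0.05,0,0,0,0],[0.05,0,0,0,0]]'| grep -E "t:|eef|force"
python3 -c "
from h import *
print(tcp(),pad())"
```

```text
t: 13.93
eef_pos: [0.5607, 0.0783, 0.2067]
tool_rot: [0.001, 0.638, 0.77, -0.001]
contact_force: [1.0, -7.2, 2.1]
grasp_force: 3.8
t: 14.27
eef_pos: [0.5607, 0.0783, 0.2067]
tool_rot: [0.001, 0.638, 0.77, -0.001]
contact_force: [1.8, -7.4, 1.6]
grasp_force: 3.8
t: 14.6
eef_pos: [0.5607, 0.0783, 0.2067]
tool_rot: [0.001, 0.638, 0.77, -0.001]
contact_force: [1.8, -7.8, 1.0]
grasp_force: 3.8
[ 72.1  -0.8 206.7] {'rear': np.float64(83.4), 'slopedeg': np.float64(-0.58), 'lat': array([-48.1,  45.7]), 'front': np.float64(171.3)}
```

About 7.7 N was held for a second. I'll back straight off and let the buffer ease the pad back.

```bash
python3 -m pendant '[[0.05,-0.001,0,0,0],[0.05,-0.001,0,0,0],[0.05,-0.002,0,0,0],[0.05,-0.004,0,0,0],[0.05,-0.006,0,0,0],[0.05,-0.006,0,0,0],[0.05,0,0,-0.005,0],[0.05,0,0,-0.02,0],[0.05,0,0,-0.03,0],[0.05,0,0,-0.03,0],[0.05,0,0,0,0],[0.05,0,0,0,0]]'
python3 -c "
from h import *
print(tcp(),pad('w5.png'));print(table())"
```

```text
t: 15.65
eef_pos: [0.5647, 0.0605, 0.2938]
tool_rot: [0.001, 0.638, 0.77, 0.002]
contact_force: [-0.4, -0.2, -0.2]
gripper_width: 0.586
grasp_force: 0.0
[ 53.8  -0.3 293.8] {'rear': np.float64(82.0), 'slopedeg': np.float64(-0.02), 'lat': array([-48.1,  45.8]), 'front': np.float64(170.2)}
([(174, np.float64(-55.8), np.float64(53.2)), (182, np.float64(-55.4), np.float64(53.2)), (190, np.float64(-55.7), np.float64(53.3)), (198, np.float64(-55.2), np.float64(53.1)), (206, np.float64(-55.2), np.float64(52.8)), (214, np.float64(-55.5), np.float64(53.0))], np.int64(898), [[171.4, -29.5], [175.3, -0.8], [182.6, 27.0]])
```

View pics/w5.png

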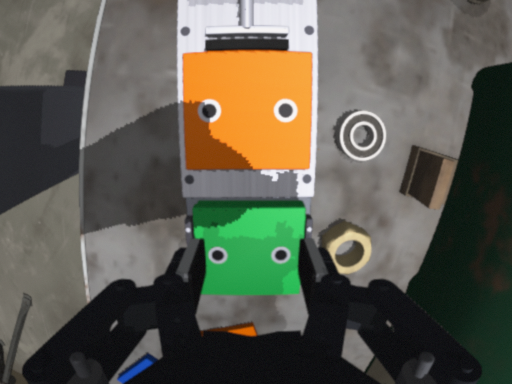

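The pad lies flat and centred against the buffer, the green pads are undisturbed, and the nut and bearing are in place. One zoom on the pad/buffer joint after the buffer settles.

```bash
python3 -m pendant '[[0.05,0,0,0,0],[0.05,0,0,0,0],[0.05,0,0,0,0],[0.05,0,0,0,0],[0.05,0,0,0,0],[0.05,0,0,0,0],[0.05,0.02,0,0,0],[0.05,0.02,0,0,0],[0.05,0.02,0,0,0],[0.05,0.01,0,0,0],[0.05,0,0,0,0],[0.05,0,0,0,0]]'
python3 -c "
from h import *
print(tcp(),pad('w6.png'));print(table()[1:])
im=cv2.imread('pics/w6.png');cv2.imwrite('pics/w6c.png',cv2.resize(im[40:170,160:340],(800,578),interpolation=cv2.INTER_CUBIC))"
```

```text
t: 16.8
eef_pos: [0.5511, 0.1288, 0.2917]
tool_rot: [0.0, 0.637, 0.771, -0.0]
contact_force: [1.5, -0.3, 1.1]
gripper_width: 0.581
grasp_force: 0.0
[123.5  -0.6 291.7] {'rear': np.float64(82.9), 'slopedeg': np.float64(-0.14), 'lat': array([-48. ,  45.7]), 'front': np.float64(171.0)}
(np.int64(1639), [[172.2, -42.1], [178.5, -7.6], [275.0, 36.3]])
```

View pics/w6c.png

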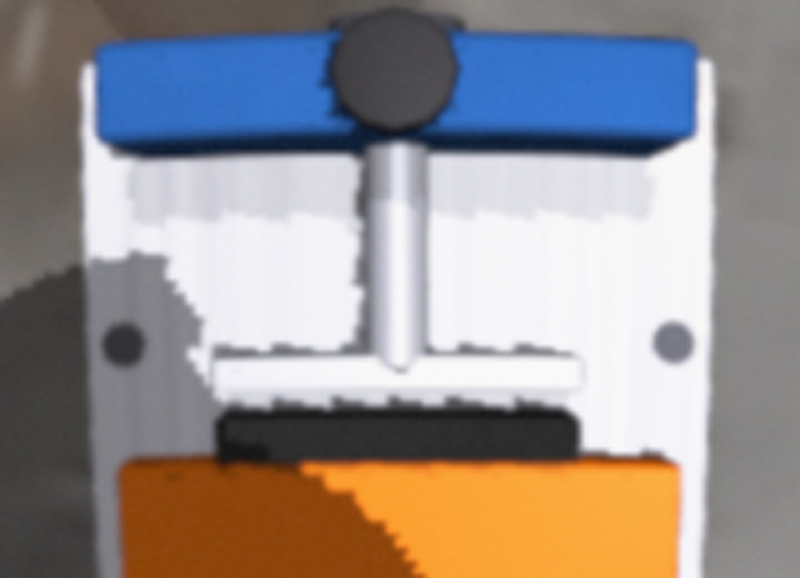

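The crop shows the pad's front edge flush against the black buffer (rows about 460) with no visible gap. The pad is square and centred, and the gripper is well clear above it.

```bash
python3 -c "
from station import bot
print(bot.hand_in())"
```

```text
the job is handed in; nothing more can be done
None
```

The job is handed in. I slid the orange pad onto the table, pressed it against the buffer at about 7.7 N for about a second, and released it flat, centred (within about 0.5 mm) and touching the buffer. In the final pictures the green pads, nut and bearing hadn't shifted; the tin was out of view, and the arm never went near it.

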